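# Offer up the filler flange to a freshly painted fuel tank

### The job

Pull the red masking plug out of the fuel tank's filler seat and leave it in the blue tray, then pick up the filler-cap flange by its black grip bar and hold it level over the aluminium seat so that its four holes line up with the four threaded holes below, hovering about 15 mm above the seat, ready for the screws. Finish while still holding it there, steady; the flange and the robot must never touch the painted tank or its seat, and the paint bottles and the tape roll are to be left alone.

Things in the scene. Friction and masses are not known exactly. Their poses are not given: they have to be found in the camera images.
- tank: Teardrop motorcycle fuel tank, half cream, half black, 430 mm long (along x, from -185 mm at the narrower end to +245 mm), 236 mm wide, painted crown 146 mm above the bench, fixed on two rubber blocks. On top sits the filler seat, a bare aluminium block with a level face 172 mm above the bench. Origin on the bench plane straight below the seat's centre, z up
- seat (a point): Centre of the seat's level top face, 116 mm (x) by 86 mm (y), axes as the tank's. In its middle a round hole 45 mm wide and 24 mm deep; near the corners four threaded holes 7 mm wide at x = +-46 mm, y = +-31 mm
- seat_hole_a (a point): mouth of the threaded hole at x = +46, y = +31 mm in the seat's axes
- seat_hole_b (a point): mouth of the diagonally far threaded hole at x = -46, y = -31 mm in the seat's axes
- plug: Red masking plug, 56 mm high, 0.08 kg: a foot 40 mm wide and 20 mm long standing loosely in the seat's middle hole (pulls out freely), a collar 60 mm wide and 6 mm thick resting on the seat's face, above it a round knob 26 mm wide and 30 mm high. Origin at the centre of the foot's underside, z up the knob. It can also stand on its foot
- plug_mid (a point): point on the plug's axis, 28 mm above the underside of its foot
- tray: Blue open parts tray, fixed to the bench, 130 mm (x) by 170 mm (y), walls 4 mm thick and 25 mm high, floor 4 mm thick. Origin at the centre of its underside, z up. It stands to the left or the right of the tank, the flange on the other side
- flange: Filler-cap flange, 0.35 kg, flat on the bench: aluminium plate 116 (x) by 86 (y) by 6 mm, four through holes 11 mm wide at x = +-46, y = +-31 mm; on it a round dark cap 58 mm wide, 10 mm high, and on that a black grip bar 46 mm long (x), 14 mm thick (y), 26 mm high, top 42 mm above the plate's underside. Origin: centre of the plate's underside, z up. Half a turn looks the same and will do
- flange_grip (a point): point inside the grip bar on the flange's vertical axis, 36 mm above the plate's underside
- flange_hole_a (a point): lower mouth of the flange hole at x = +46, y = +31 mm in the flange's axes
- flange_hole_b (a point): lower mouth of the diagonally far flange hole at x = -46, y = -31 mm in the flange's axes
- bottle_dark: Amber paint bottle with paper label and black cap, 42 mm in diameter, 105 mm high, loose; origin at the centre of its underside. Leave alone
- bottle_white: White paint bottle with black cap, 42 mm in diameter, 105 mm high, loose; origin at the centre of its underside. Leave alone
- tape: Yellow roll of masking tape lying flat, 100 mm outside and 76 mm inside diameter, 25 mm high, loose; origin at the centre of its underside. Leave alone
There are look-alikes about, which are no part of the job. There is more than one size of the tray; the one meant has the size given above.

How it is judged:
By the outcome, as a careful person would: the job done as asked, in the order asked, and still so for the second after the job is handed in, while the arm keeps its last pose, push and grip.
It also fails if it takes over 64 s, if anything falls off the work surface, if the arm or the gripper's body presses on something with over 40 N, if the wrist force passes 120 N, or if a joint passes its speed limit or range.

### The arm

A 6-joint arm with a two-finger parallel gripper is mounted at the origin on the work surface. World frame = base frame: x ahead of the robot, y to its left, z up, the work surface at z = 0. Lengths are in mm, angles in degrees, forces in N, time in s.
With the tool pointing down it reaches from about 300 to 850 mm from the base axis. Payload 4.2 kg.
Tool frame: the origin (TCP) lies midway between the tips of the shut fingers; the grasp point (between the pads) lies 19 mm behind it (env.grasp_offset is the distance from the TCP to the grasp point, in mm); z points along the fingers, y is the line along which they close (so a half turn about z gives the same grasp; the last joint's range is limited). The gripper opens to 91 mm and grips with 3 to 60 N. Pads are 32 mm wide; open, the fingers measure 118 mm over their backs; the gripper's body (76 mm by 178 mm) begins 60 mm behind the grasp point.
Start: joints at [67.437, 18.312, 89.639, -0, 72.044, -1.146], TCP at [209.968, 535.31, 213.976] pointing down, gripper open.
Joint ranges: [-177.97, 177.97], [-48.28, 115.42], [12.27, 149.76], [-77.06, 257.06], [2.81, 150.46], [-146.56, 146.56]. Speed limits (degrees/s): [147.25, 147.25, 180, 180, 180, 180].

### API

Orientations are given as [roll, pitch, yaw] about the fixed x, y, z axes, in that order (R = Rz(yaw) Ry(pitch) Rx(roll)).
In Python, from workcell import env, optics gives the robot as it stands. The module is installed in compiled form; this text tells all that it offers.
- The arm moves only by the tool send_rows, never from a script. Its argument "targets" is a list that holds one entry, the list of rows, each a list of 7 numbers: the turn, a rotation vector about the world's x, y, z scaled (see below), then the shift along the world's x, y, z scaled (see below), then the closure, from -1 (fully open) to 1 (shut). In form: [[[rx, ry, rz, x, y, z, gripper], ...]]. A call has 1 to 12 rows; each row shifts and turns the commanded pose from where the row before left it; what a row does not reach is not made up. The controller multiplies each number of a shift by 0.2 m and each number of a turn by pi/2 rad. A row lasts 1/10 s, in which the tool goes at most 50 mm and 8.59 degrees, less where a joint would pass 70% of its speed; a pose out of reach is approached as far as the arm can. A call with a number of a shift or a turn outside -1 to 1 is refused whole. A call with a gripper value outside its range is refused whole. The fingers move at their own pace and stop on an object; "grip_force" is the grip in N (left out, the last holds). Time passes only in rows, so rows that do not move let the fingers close. It gives the time, the measured TCP pose, the force, the opening and the grip force at its end, in the units of the state.
- env.state(): the state, without advancing time (a new reading comes with each control period).
- optics.grab_frame(name): name is "side" or "top"; returns (picture, depth): 480x640x3 uint8, red, green, blue; 480x640 float32, mm along the optical axis (not along the pixel's ray), 0 where there is no reading.
- optics.camera_info(name): a dict with "camera_matrix" (3x3 intrinsics, pixels), "k1" (the pictures are not rectified: a ray, as slopes to the right and down, at radius r is drawn at 1 + k1 r^2 times it, then the intrinsics apply), "R" (3x3) and "t" (3): a world point X has camera coordinates R X + t. Camera axes: x right, y down, z forward; pixel columns grow to the right and rows downward; lengths in mm; the calibration is good to about 2 mm. A picture is of the moment at which its call begins. camera_info takes no time and is no camera call.
- env.job_done(): hands the job in; it is judged then, once.
Trained networks look in the newest picture that a camera, given by its name, has taken for a name from the list of things; names that differ only in an ending like _2 or _b are one class to them, and where a whole thing is asked for, a point or a joint stands for the part that bears it (a point fixed in the world has none). Each returns a list of dicts, best first, with "conf" (0 to 1); they miss things now and then, are a little off and sometimes report something else, mostly with a low value. They report only what shows in the picture. A call takes as long as a camera call. They do not tell look-alikes from the thing itself.
- optics.silhouettes(camera, name): "mask" (480x640 bool, what is visible of it) and "at" ([column, row] in pixels, amid what is visible of it).
- optics.place_of(camera, name): "at" ([column, row] in pixels: a listed point, or the origin of a listed thing).
The state is a dict: "time_s": time; "qpos": joint angles; "qvel": joint speeds; "effort": joint torques, N m; "ee_pos": TCP position; "ee_rot": TCP orientation; "force": force on the tool from outside, world axes, zero at the start; "torque": the same for the moment, N m; "gripper_width": finger opening in mm; "gripper_force": force on a finger pad.
Only numpy, scipy, OpenCV 4.12 (cv2) and the standard library are available. Lean on these libraries where they do the work, as an engineer would, in place of code of your own. Each camera call takes 0.05 s, during which the arm holds its last target. There are 200 camera calls.

## Working session

There is one attempt and no reset: what is moved stays moved. The work goes in short steps, Python scripts to look and compute and a tool call to move; the robot and the scene stay as the last step left them, time stands still between calls to the robot, and variables do not carry over. Pictures are saved under pics/ and viewed, at most 10 in all, crops included, and the job is handed in when it is done.

Besides the shell and the picture viewer there is one more tool, called after "Call:" by a JSON object that holds its "name" and its "arguments", one argument or row to a line. send_rows: Moves the arm, as the interface text tells. Its arguments: {"type":"object","properties":{"targets":{"type":"array"},"grip_force":{"type":"number"}},"required":["targets"]}

```bash
mkdir -p pics
cat > h.py <<'E'
import numpy as np, cv2
from workcell import env, optics
def grab(n,save=None):
    p,d=optics.grab_frame(n)
    if save: cv2.imwrite('pics/'+save,p[:,:,::-1])
    return p,d
def world(n,uv,depth):
    c=optics.camera_info(n);K=np.array(c["camera_matrix"],float);k=c["k1"]
    uv=np.atleast_2d(np.asarray(uv,float)); depth=np.atleast_1d(depth)
    s=cv2.undistortPoints(uv[:,None,:],K,np.array([k,0,0,0],float))[:,0]
    X=np.c_[s*depth[:,None],depth]
    return (X-np.array(c["t"]).ravel())@np.array(c["R"])
def onplane(n,uv,z):
    a=world(n,uv,np.full(len(np.atleast_2d(uv)),500.)); b=world(n,uv,np.full(len(np.atleast_2d(uv)),1000.))
    t=(z-a[:,2])/(b[:,2]-a[:,2]); return a+(b-a)*t[:,None]
E
python3 - <<'E'
from h import *
for n in ("top","side"):
    p,d=grab(n,n+"1.png"); np.save(n+"1.npy",d)
    c=optics.camera_info(n); print(n,-np.array(c["R"]).T@np.array(c["t"]).ravel(),np.round(c["R"],2).tolist())
Z=dict(seat=172,seat_hole_a=172,seat_hole_b=172,plug_mid=180,tray=0,flange_grip=36,flange_hole_a=0,flange_hole_b=0,flange=0,bottle_dark=0,bottle_white=0,tape=0)
for k,z in Z.items():
    for r in optics.place_of("top",k)[:4]: print(k,round(r["conf"],2),np.round(r["at"],1),onplane("top",r["at"],z)[0].round(1))
print(env.state())
E
```

```text
top [ 231.44714316 -112.80926696 1502.12277961] [[-0.01, -1.0, -0.01], [-0.98, 0.01, -0.19], [0.19, 0.0, -0.98]]
side [ 312.51437504  863.67752408 1130.35584681] [[-0.99, -0.16, -0.01], [-0.11, 0.71, -0.7], [0.12, -0.69, -0.71]]
seat 0.59 [294.9 224.3] [521.6 -22.7 172. ]
seat 0.33 [295.2 230.3] [504.6 -23.6 172. ]
seat_hole_a 0.97 [302.6 236.2] [487.8 -44.  172. ]
seat_hole_a 0.9 [288.4 202.6] [583.8  -4.3 172. ]
seat_hole_a 0.27 [162.7 240.3] [480.1 345.4 172. ]
seat_hole_b 0.97 [302.6 236.2] [487.8 -44.  172. ]
seat_hole_b 0.9 [288.4 202.6] [583.8  -4.3 172. ]
seat_hole_b 0.27 [162.7 240.3] [480.1 345.4 172. ]
plug_mid 0.83 [297.7 217.6] [538.7 -30.9 180. ]
tray 0.82 [491.6 283.8] [ 365.9 -616.     0. ]
tray 0.76 [409.4 325.1] [ 244.6 -357.     0. ]
tray 0.61 [391.5 262.3] [ 436.3 -309.     0. ]
flange_grip 0.74 [171.8 247.3] [483.6 362.8  36. ]
flange_hole_a 0.86 [192.6 253.3] [470.2 307.7   0. ]
flange_hole_a 0.68 [160.1 241.2] [509.5 412.8   0. ]
flange_hole_b 0.86 [192.6 253.3] [470.2 307.7   0. ]
flange_hole_b 0.68 [160.1 241.2] [509.5 412.8   0. ]
flange 0.62 [161.8 238.5] [
[... 336 characters left out ...]
7.6] [242.2 352.    0. ]
{'time_s': 0.7, 'qpos': array([ 6.74393059e+01,  1.83079423e+01,  8.96387710e+01,  3.76079726e-04,
        7.20438534e+01, -1.14809014e+00]), 'qvel': array([ 0.00674578, -0.0626498 ,  0.02530931,  0.02771844,  0.10040029,
        0.10930086]), 'effort': array([ 5.10849222e-04, -4.12233067e+01, -2.32193720e+01,  7.27136596e-02,
        3.73849855e-02,  3.43333596e-06]), 'ee_pos': array([209.94502884, 535.31715801, 214.01719199]), 'ee_rot': array([ 1.79990561e+02, -1.68697034e-04,  1.58587280e+02]), 'force': array([ 0.77515277, -0.89789628,  0.48213325]), 'torque': array([ 0.03321065,  0.02801618, -0.00300988]), 'gripper_force': 0.0, 'gripper_width': 91.41092510214014}
```

View pics/top1.png

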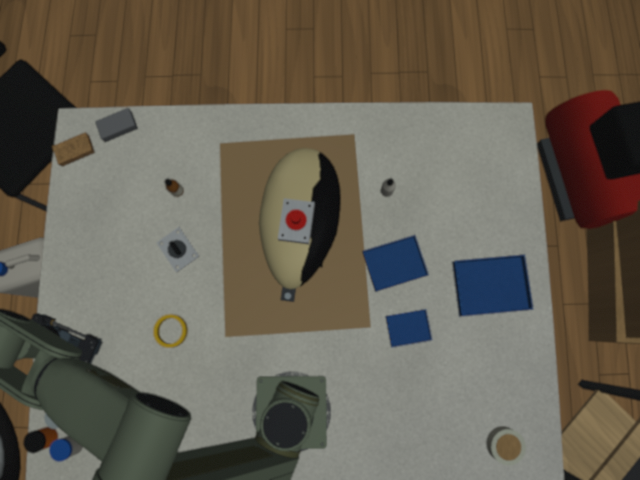

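View pics/side1.png

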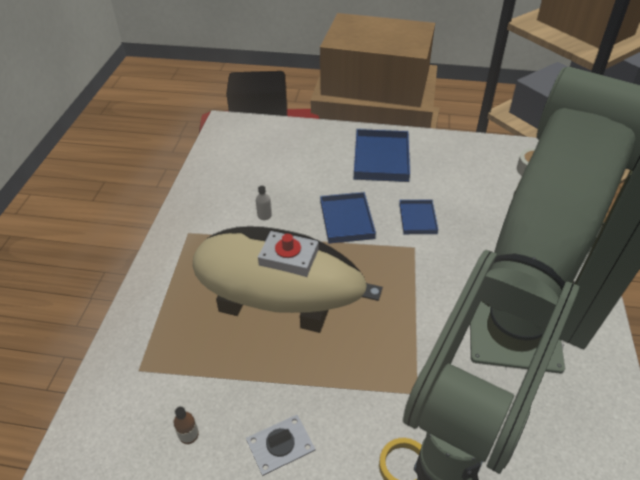

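The top view shows the seat near (296,222) with the red plug in it and the flange at (178,249). There are three blue trays, at (396,263), (491,284) and (409,327). The side view agrees. Next I'll measure the trays, the seat and the flange.

Run:
```python
from h import *
big=[]
for n in ("top","side"):
    p,d=grab(n); 
    hsv=cv2.cvtColor(p,cv2.COLOR_RGB2HSV)
    m=cv2.inRange(hsv,(100,120,40),(125,255,255))
    k,l,st,ce=cv2.connectedComponentsWithStats(m)
    for i in range(1,k):
        if st[i,4]>700:
            c=cv2.findContours((l==i).astype(np.uint8),0,1)[0][0][:,0,:]
            r=cv2.minAreaRect(onplane(n,c.astype(float),25)[:,:2].astype(np.float32)); print(n,"tray",ce[i].round(),np.round(r[0],1),np.round(r[1],1),round(r[2],1))
    # seat & flange planes by depth
    v,u=np.mgrid[0:480,0:640]; W=world(n,np.c_[u.ravel(),v.ravel()],d.ravel()).reshape(480,640,3)
    for nm,cen,lo,hi in(("seat",(530,-22),166,177),("flange",(489,355),2,12)):
        sat=hsv[...,1]<60 if nm=="flange" else np.ones((480,640),bool)
        q=(np.hypot(W[...,0]-cen[0],W[...,1]-cen[1])<85)&(W[...,2]>lo)&(W[...,2]<hi)&(d>0)
        P=W[q]; r=cv2.minAreaRect(P[:,:2].astype(np.float32)); print(n,nm,len(P),np.median(P[:,2]).round(1),np.round(r[0],1),np.round(r[1],1),round(r[2],1))
    for k,z in dict(seat_hole_a=172,flange_hole_a=3,plug_mid=180,flange_grip=36).items():
        for r in optics.place_of(n,k)[:5]: print(n,k,round(r["conf"],2),np.round(r["at"],1),onplane(n,r["at"],z)[0].round(1))
    for (a,b) in ((250,180),(140,210)) if n=="top" else ((245,215),(235,400)):
        big.append(cv2.resize(p[b:b+80,a:a+90,::-1],None,fx=4,fy=3.7,interpolation=cv2.INTER_CUBIC))
b=np.vstack([np.hstack(big[:2]),np.hstack(big[2:])]); cv2.imwrite("pics/z.png",b); print(b.shape)
```

```text
top tray [395. 263.] [ 431.6 -315.7] [123.  163.5] 16.7
top tray [492. 285.] [ 361.2 -609.7] [162.1 219.2] 4.3
top tray [408. 328.] [ 236.6 -349.1] [ 86.8 117. ] 8.8
top seat 981 172.1 [535.  -24.4] [ 86.5 117.2] 82.1
top flange 932 5.3 [488.6 355.6] [168.1 162.3] 4.0
top seat_hole_a 0.98 [285.8 202.2] [585.1   3.  172. ]
top seat_hole_a 0.82 [298.9 235.5] [489.9 -33.8 172. ]
top flange_hole_a 0.95 [193.9 255.6] [462.5 302.5   3. ]
top flange_hole_a 0.88 [161.  239.4] [514.7 409.2   3. ]
top flange_hole_a 0.18 [296.8 224.2] [558.7 -17.2   3. ]
top plug_mid 0.66 [296.8 217.8] [538.1 -28.4 180. ]
side tray [381. 154.] [ 365.  -598.3] [156.4 177.7] 4.6
side tray [347. 218.] [ 435.5 -300.5] [117.3 137.7] 16.5
side tray [417. 217.] [ 243.  -333.7] [82.4 96.6] 9.0
side seat 1179 171.3 [535.9 -23.4] [ 91.7 117.2] 81.5
side flange 1776 5.0 [490.3 355.8] [162.4 159.2] 63.2
side seat_hole_a 0.98 [311.5 245.4] [485.3 -40.1 172. ]
side seat_hole_a 0.89 [266.  253.2] [582.3  -0.9 172. ]
side flange_hole_a 0.91 [294.8 422. ] [464.9 306.2   3. ]
side flange_hole_a 0.84 [265.5 468.4] [503.3 411.7   3. ]
side flange_hole_a 0.73 [293.7 297. ] [529.6 -19.2   3. ]
side plug_mid 0.6 [286.1 245.4] [540.5 -24.  180. ]
side flange_grip 0.79 [275.8 432.6] [493.5 350.7  36. ]
(592, 720, 3)
```

View pics/z.png

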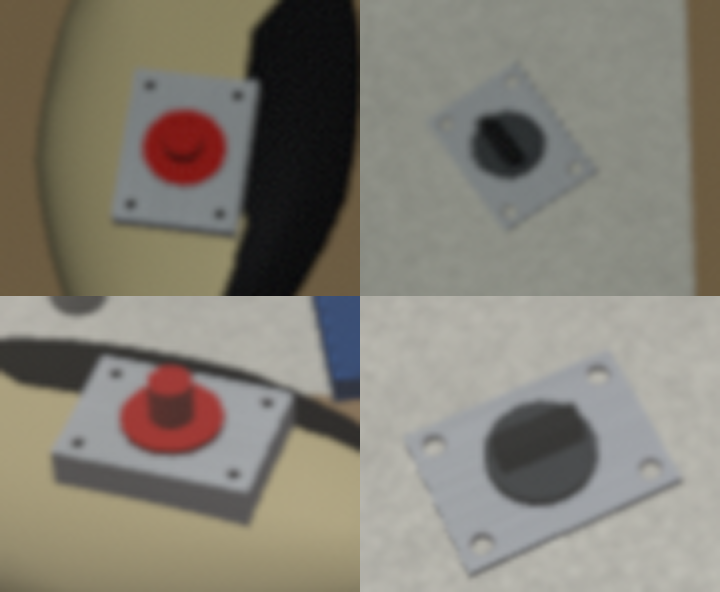

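The large-format views confirm the seat near (535,-24), with its long axis about 8° clockwise. The flange's long axis lies at about +30°. The 130×170 tray is the one at (432,-312). I'll move toward the plug now.

Call:
{"name": "send_rows", "arguments": {
  "targets": [
    [[0, 0, 0.0124, 0.115, -0.2, 0.012, -1], [0, 0, 0.0124, 0.115, -0.2, 0.012, -1], [0, 0, 0.0124, 0.115, -0.2, 0.012, -1], [0, 0, 0.0124, 0.115, -0.2, 0.012, -1], [0, 0, 0.0124, 0.115, -0.2, 0.012, -1], [0, 0, 0.0124, 0.115, -0.2, 0.012, -1], [0, 0, 0.0124, 0.115, -0.2, 0.012, -1], [0, 0, 0.0124, 0.115, -0.2, 0.012, -1], [0, 0, 0.0124, 0.115, -0.2, 0.012, -1], [0, 0, 0.0124, 0.115, -0.2, 0.012, -1], [0, 0, 0.0124, 0.115, -0.2, 0.012, -1], [0, 0, 0.0124, 0.115, -0.2, 0.012, -1]]
  ]
}}

```text
time_s: 2.4
ee_pos: [486.7, 53.5, 243.2]
ee_rot: [180.0, 0.0, 172.0]
force: [0.0, 0.0, 0.2]
gripper_width: 91.4
gripper_force: 0.0
```

```bash
cat > fit.py <<'E'
from h import *
from scipy.optimize import least_squares
def rectfit(P,cen0):
    # robust: project on candidate axes, percentiles-free: maximise area overlap via distance to rectangle edges
    r=cv2.minAreaRect(P[:,:2].astype(np.float32)); return r
E
python3 - <<'E'
from h import *
for n in ("top","side"):
    p,d=grab(n)
    v,u=np.mgrid[0:480,0:640]; W=world(n,np.c_[u.ravel(),v.ravel()],d.ravel()).reshape(480,640,3)
    q=(np.hypot(W[...,0]-489,W[...,1]-355)<90)&(d>0)
    bench=np.median(W[...,2][q & (np.hypot(W[...,0]-489,W[...,1]-355)>76)])
    m=(q&(W[...,2]>bench+3)).astype(np.uint8); m=cv2.morphologyEx(m,cv2.MORPH_OPEN,np.ones((3,3)))
    k,l,st,ce=cv2.connectedComponentsWithStats(m); i=1+st[1:,4].argmax(); l=l==i
    P=W[l&(W[...,2]<bench+9)]; r=cv2.minAreaRect(P[:,:2].astype(np.float32)); print(n,"bench",bench.round(1),"plate",len(P),np.round(r[0],1),np.round(r[1],1),round(r[2],1))
    B=W[l&(W[...,2]>bench+30)]; 
    if len(B)>10: r=cv2.minAreaRect(B[:,:2].astype(np.float32)); print("bar",len(B),B.mean(0).round(1),np.round(r[0],1),np.round(r[1],1),round(r[2],1))
print(env.state()["ee_pos"],env.state()["ee_rot"],env.state()["time_s"])
E
```

```text
top bench -0.3 plate 237 [489.  353.4] [109.4  89.2] 54.1
bar 79 [482.2 353.8  40. ] [484.3 355.1] [46.4 15.3] 35.8
side bench -1.2 plate 1158 [485.  356.3] [118.3  88.3] 35.4
bar 197 [485.4 359.6  38.7] [485.6 357.2] [46.1 15.8] 37.0
[488.52114031  51.07393644 242.99504353] [-1.79918602e+02  1.43063634e-01  1.71647521e+02] 2.5
```

Call:
{"name": "send_rows", "arguments": {
  "targets": [
    [[0, 0, 0, 0.124, -0.2, 0, -1], [0, 0, 0, 0.124, -0.2, 0, -1], [0, 0, 0, 0, 0, 0, -1], [0, 0, 0, 0, 0, -0.1, -1], [0, 0, 0, 0, 0, -0.1, -1], [0, 0, 0, 0, 0, -0.085, -1], [0, 0, 0, 0, 0, 0, -1], [0, 0, 0, 0, 0, 0, 1], [0, 0, 0, 0, 0, 0, 1], [0, 0, 0, 0, 0, 0, 1], [0, 0, 0, 0, 0, 0, 1], [0, 0, 0, 0, 0, 0, 1]]
  ],
  "grip_force": 20
}}

```text
time_s: 3.7
ee_pos: [535.7, -24.7, 186.2]
ee_rot: [180.0, 0.0, 172.0]
force: [-0.5, -1.0, -0.5]
gripper_width: 53.7
gripper_force: 0.0
```

Call:
{"name": "send_rows", "arguments": {
  "targets": [
    [[0, 0, 0, 0, 0, 0, 1], [0, 0, 0, 0, 0, 0, 1], [0, 0, 0, 0, 0, 0, 1], [0, 0, 0, 0, 0, 0, 1], [0, 0, 0, 0, 0, 0, 1]]
  ]
}}

```text
time_s: 4.2
ee_pos: [535.6, -24.7, 185.8]
ee_rot: [180.0, 0.0, 172.0]
force: [0.2, -0.2, 0.3]
gripper_width: 24.7
gripper_force: 20.0
```

Call:
{"name": "send_rows", "arguments": {
  "targets": [
    [[0, 0, 0, 0, 0, 0.05, 1], [0, 0, 0, 0, 0, 0.1, 1], [0, 0, 0, 0, 0, 0.15, 1], [0, 0, 0, -0.074, -0.205, 0, 1], [0, 0, 0, -0.074, -0.205, 0, 1], [0, 0, 0, -0.074, -0.205, 0, 1], [0, 0, 0, -0.074, -0.205, 0, 1], [0, 0, 0, -0.074, -0.205, 0, 1], [0, 0, 0, -0.074, -0.205, 0, 1], [0, 0, 0, -0.074, -0.205, 0, 1], [0, 0, 0, 0, 0, -0.2, 1], [0, 0, 0, 0, 0, -0.2, 1]]
  ]
}}

```text
time_s: 5.4
ee_pos: [432.2, -313.9, 166.5]
ee_rot: [-179.9, 0.2, 171.8]
force: [0.9, -0.6, -1.8]
gripper_width: 24.8
gripper_force: 20.0
```

Run:
```python
from h import *
p,d=grab("side","side2.png"); grab("top")
s=env.state();print(s["ee_pos"],s["gripper_width"],s["force"])
```

```text
[ 428.6491086  -309.82959818  161.50624319] 24.802448715224596 [-1.1636945   0.30404422 -0.17388204]
```

View pics/side2.png

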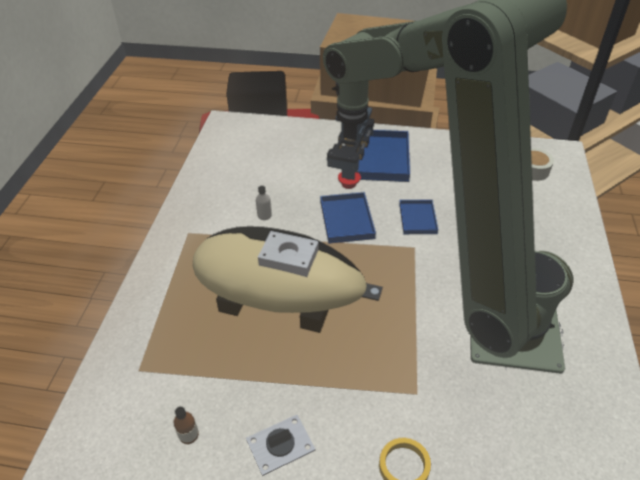

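The side view shows the plug held at (348,178), above the tray, and the seat empty. I'll lower it and release.

Call:
{"name": "send_rows", "arguments": {
  "targets": [
    [[0, 0, 0, 0, 0, -0.2, 1], [0, 0, 0, 0, 0, -0.2, 1], [0, 0, 0, 0, 0, -0.14, 1], [0, 0, 0, 0, 0, -0.06, 1], [0, 0, 0, 0, 0, -0.03, 1], [0, 0, 0, 0, 0, 0, 1], [0, 0, 0, 0, 0, 0, 1], [0, 0, 0, 0, 0, 0, -1], [0, 0, 0, 0, 0, 0, -1], [0, 0, 0, 0, 0, 0, -1], [0, 0, 0, 0, 0, 0, -1], [0, 0, 0, 0, 0, 0, -1]]
  ]
}}

```text
time_s: 6.7
ee_pos: [432.0, -311.7, 39.9]
ee_rot: [180.0, 0.0, 172.0]
force: [0.1, -0.4, 0.5]
gripper_width: 61.8
gripper_force: 0.0
```

Call:
{"name": "send_rows", "arguments": {
  "targets": [
    [[0, 0, 0, 0, 0, 0.1, -1], [0, 0, 0, 0, 0, 0.25, -1], [0, 0, 0, 0, 0, 0.25, -1], [0, 0, 0, 0, 0, 0.25, -1], [0, 0, 0, 0, 0, 0.15, -1], [0, 0, 0.04, 0.02, 0.24, 0, -1], [0, 0, 0.04, 0.02, 0.24, 0, -1], [0, 0, 0.04, 0.02, 0.24, 0, -1], [0, 0, 0.04, 0.02, 0.24, 0, -1], [0, 0, 0.04, 0.02, 0.24, 0, -1], [0, 0, 0.04, 0.02, 0.24, 0, -1], [0, 0, 0.04, 0.02, 0.24, 0, -1]]
  ]
}}

```text
time_s: 7.9
ee_pos: [459.7, 26.2, 239.9]
ee_rot: [-180.0, 0.0, -162.7]
force: [1.0, -0.8, 0.5]
gripper_width: 90.9
gripper_force: 0.0
```

```bash
cat > fl.py <<'E'
from h import *
def plane(n,c,R,p,d):
    v,u=np.mgrid[0:480,0:640]; return world(n,np.c_[u.ravel(),v.ravel()],d.ravel()).reshape(480,640,3)
E
python3 - <<'E'
from h import *
p,d=grab("side"); pt,dt=grab("top","top3.png")
s=env.state();print(s["ee_pos"],s["ee_rot"],s["time_s"])
# plug in tray
for n,q in(("side",p),("top",pt)):
    h=cv2.cvtColor(q,cv2.COLOR_RGB2HSV); m=cv2.inRange(h,(0,150,60),(8,255,255))|cv2.inRange(h,(172,150,60),(180,255,255))
    k,l,st,ce=cv2.connectedComponentsWithStats(m)
    for i in range(1,k):
        if 30<st[i,4]<2000: print(n,ce[i].round(1),onplane(n,ce[i],30)[0].round(1),st[i,4])
E
```

```text
[459.912742    29.245941   239.81172896] [ 1.79875444e+02  5.14082750e-02 -1.62374369e+02] 8.0
side [347.3 205.4] [ 438.2 -341.4   30. ] 39
side [346.6 214.8] [ 435.1 -303.4   30. ] 156
top [394.3 262.5] [ 431.4 -313.6   30. ] 278
```

The plug is standing in the tray at (432,-313). Next is the flange.

Call:
{"name": "send_rows", "arguments": {
  "targets": [
    [[0, 0, 0.03, 0.018, 0.237, 0, -1], [0, 0, 0.03, 0.018, 0.237, 0, -1], [0, 0, 0.03, 0.018, 0.237, 0, -1], [0, 0, 0.03, 0.018, 0.237, 0, -1], [0, 0, 0.03, 0.018, 0.237, 0, -1], [0, 0, 0.03, 0.018, 0.237, 0, -1], [0, 0, 0.03, 0.018, 0.237, 0, -1], [0, 0, 0, 0, 0, -0.25, -1], [0, 0, 0, 0, 0, -0.25, -1], [0, 0, 0, 0, 0, -0.2, -1], [0, 0, 0, 0, 0, 0, -1]]
  ]
}}

```text
time_s: 9.1
ee_pos: [481.8, 352.8, 93.9]
ee_rot: [-180.0, -0.8, -144.0]
force: [0.7, 0.5, 1.1]
gripper_width: 91.2
gripper_force: 0.0
```

Run:
```python
from h import *
p,d=grab("side"); pt,dt=grab("top")
cv2.imwrite("pics/s4.png",cv2.resize(p[340:480,190:390,::-1],None,fx=4,fy=4,interpolation=cv2.INTER_CUBIC))
s=env.state();print(s["ee_pos"],s["ee_rot"],s["time_s"])
# seat, unobstructed: depth plate + dark holes
for n,q,D in(("side",p,d),("top",pt,dt)):
    v,u=np.mgrid[0:480,0:640]; W=world(n,np.c_[u.ravel(),v.ravel()],D.ravel()).reshape(480,640,3)
    m=(np.hypot(W[...,0]-535,W[...,1]+24)<80)&(W[...,2]>167)&(W[...,2]<177)
    P=W[m]; r=cv2.minAreaRect(P[:,:2].astype(np.float32)); print(n,len(P),np.median(P[:,2]).round(1),np.round(r[0],1),np.round(r[1],1),round(r[2],1))
    # metric rectified view at z=172, 4 px/mm
    c=optics.camera_info(n);K=np.array(c["camera_matrix"]);R=np.array(c["R"]);t=np.array(c["t"]).ravel()
    S=4; yy,xx=np.mgrid[0:160*S,0:160*S]; X=np.stack([535+80-yy/S,-24+80-xx/S,np.full(yy.shape,172.)],-1).reshape(-1,3)
    uv=cv2.projectPoints(X.astype(float),cv2.Rodrigues(R)[0],t,K,np.array([c["k1"],0,0,0.]))[0].reshape(160*S,160*S,2).astype(np.float32)
    im=cv2.remap(q,uv[...,0],uv[...,1],cv2.INTER_CUBIC); g=cv2.GaussianBlur(cv2.cvtColor(im,cv2.COLOR_RGB2GRAY),(0,0),6)
    a=np.radians(-8);H=[]
    for sx,sy in((46,31),(46,-31),(-46,-31),(-46,31)):
        x=535+sx*np.cos(a)-sy*np.sin(a);y=-24+sx*np.sin(a)+sy*np.cos(a)
        cx,cy=int((-24+80-y)*S),int((615-x)*S);w=9*S
        pat=g[cy-w:cy+w+1,cx-w:cx+w+1].astype(float); k=np.clip(np.percentile(pat,25)-pat,0,None);k*=np.hypot(*np.mgrid[-w:w+1,-w:w+1])<w
        my,mx=(np.mgrid[-w:w+1,-w:w+1]*k).reshape(2,-1).sum(1)/k.sum(); H.append((615-(cy+my)/S,56-(cx+mx)/S))
    H=np.array(H);T=np.array([(46,31),(46,-31),(-46,-31),(-46,31)],float)
    c0=H.mean(0);A=(H-c0);ang=np.degrees(np.angle(np.sum((A[:,0]+1j*A[:,1])*(T[:,0]-1j*T[:,1]))))
    ra=np.radians(ang);res=A-T@np.array([[np.cos(ra),np.sin(ra)],[-np.sin(ra),np.cos(ra)]]); print("holes",c0.round(2),round(ang,2),res.round(1).tolist())
```

```text
[485.88460155 355.73740141 100.24003643] [-1.79994399e+02 -1.16929894e-02 -1.43973314e+02] 9.2
side 304 171.1 [573.6 -27.6] [91.8 41.3] 81.3
holes [532.19 -18.82] -8.69 [[-2.2, -0.0], [4.4, -2.1], [-1.9, 1.1], [-0.3, 1.0]]
top 997 171.7 [535.1 -24.5] [ 86.3 117.7] 82.2
holes [533.98 -24.78] -7.91 [[0.0, -0.0], [-0.2, -0.0], [0.3, -0.0], [-0.1, 0.1]]
```

View pics/s4.png

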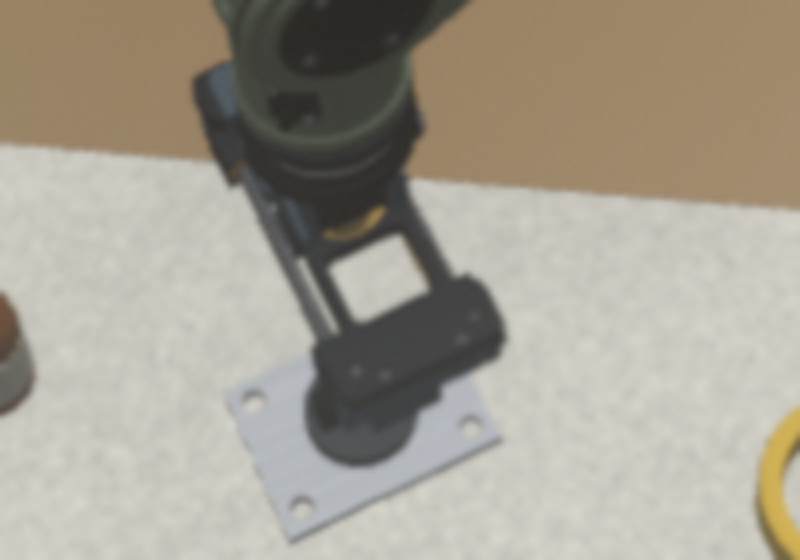

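The crop shows the gripper straddling the grip bar and square to the plate. The holes at (253,401), (470,426) and (300,506) in the crop are visible. I'll descend and grip.

Call:
{"name": "send_rows", "arguments": {
  "targets": [
    [[0, 0, 0, 0, 0, -0.15, -1], [0, 0, 0, 0, 0, -0.12, -1], [0, 0, 0, 0, 0, -0.08, -1], [0, 0, 0, 0, 0, -0.04, -1], [0, 0, 0, 0, 0, -0.015, -1], [0, 0, 0, 0, 0, 0, -1], [0, 0, 0, 0, 0, 0, 1], [0, 0, 0, 0, 0, 0, 1], [0, 0, 0, 0, 0, 0, 1], [0, 0, 0, 0, 0, 0, 1], [0, 0, 0, 0, 0, 0, 1], [0, 0, 0, 0, 0, 0, 1]]
  ],
  "grip_force": 50
}}

```text
time_s: 10.4
ee_pos: [485.2, 356.1, 18.8]
ee_rot: [180.0, -0.0, -143.9]
force: [-0.0, -0.2, 0.1]
gripper_width: 46.2
gripper_force: 0.0
```

Call:
{"name": "send_rows", "arguments": {
  "targets": [
    [[0, 0, 0, 0, 0, 0, 1], [0, 0, 0, 0, 0, 0, 1], [0, 0, 0, 0, 0, 0, 1], [0, 0, 0, 0, 0, 0, 1], [0, 0, 0, 0, 0, 0, 1], [0, 0, 0, 0, 0, 0, 1]]
  ]
}}

```text
time_s: 11.0
ee_pos: [485.2, 356.1, 18.8]
ee_rot: [180.0, -0.0, -143.9]
force: [0.3, -0.2, 0.2]
gripper_width: 14.3
gripper_force: 50.0
```

Call:
{"name": "send_rows", "arguments": {
  "targets": [
    [[0, 0, 0, 0, 0, 0.05, 1], [0, 0, 0, 0, 0, 0.15, 1], [0, 0, 0, 0, 0, 0.2, 1], [0, 0, 0, 0, 0, 0.2, 1], [0, 0, 0, 0, 0, 0.2, 1], [0, 0, 0, 0, 0, 0.2, 1], [0, 0, 0, 0, 0, 0.2, 1], [0, 0, -0.05, 0.02, -0.16, 0, 1], [0, 0, -0.05, 0.02, -0.16, 0, 1], [0, 0, -0.05, 0.02, -0.16, 0, 1], [0, 0, -0.05, 0.02, -0.16, 0, 1], [0, 0, -0.05, 0.02, -0.16, 0, 1]]
  ]
}}

```text
time_s: 12.2
ee_pos: [504.4, 194.6, 258.6]
ee_rot: [-180.0, -0.1, -166.6]
force: [0.3, 0.6, -3.9]
gripper_width: 13.5
gripper_force: 50.0
```

Call:
{"name": "send_rows", "arguments": {
  "targets": [
    [[0, 0, -0.04, 0.024, -0.184, 0, 1], [0, 0, -0.04, 0.024, -0.184, 0, 1], [0, 0, -0.04, 0.024, -0.184, 0, 1], [0, 0, -0.04, 0.024, -0.184, 0, 1], [0, 0, -0.04, 0.024, -0.184, 0, 1], [0, 0, -0.04, 0.024, -0.184, 0, 1], [0, 0, 0, 0, 0, 0, 1], [0, 0, 0, 0, 0, -0.08, 1], [0, 0, 0, 0, 0, -0.085, 1], [0, 0, 0, 0, 0, 0, 1], [0, 0, 0, 0, 0, 0, 1], [0, 0, 0, 0, 0, 0, 1]]
  ]
}}

```text
time_s: 13.4
ee_pos: [534.4, -24.3, 226.8]
ee_rot: [180.0, 0.1, 172.0]
force: [0.2, 0.2, -4.1]
gripper_width: 13.6
gripper_force: 50.0
```

Run:
```python
from h import *
p,d=grab("side"); pt,dt=grab("top")
a=cv2.resize(p[205:285,235:345,::-1],None,fx=7,fy=7,interpolation=cv2.INTER_CUBIC);b=cv2.resize(pt[170:270,240:350,::-1],None,fx=5,fy=5,interpolation=cv2.INTER_CUBIC)
cv2.imwrite("pics/s5.png",a);cv2.imwrite("pics/t5.png",b);cv2.imwrite("pics/s5full.png",p[:,:,::-1]);cv2.imwrite("pics/t5full.png",pt[:,:,::-1]);np.save("s5.npy",d);np.save("t5.npy",dt)
s=env.state();print(s["ee_pos"],s["ee_rot"],s["time_s"],s["force"],s["torque"])
for n,D in(("side",d),("top",dt)):
    v,u=np.mgrid[0:480,0:640]; W=world(n,np.c_[u.ravel(),v.ravel()],D.ravel()).reshape(480,640,3)
    m=(np.hypot(W[...,0]-534,W[...,1]+24)<85)&(W[...,2]>207)&(W[...,2]<220)&(D>0)
    P=W[m]; r=cv2.minAreaRect(P[:,:2].astype(np.float32)); A=np.c_[P[:,:2]-[534,-25],np.ones(len(P))]
    print(n,len(P),np.median(P[:,2]).round(1),np.round(r[0],1),np.round(r[1],1),round(r[2],1),"plane",np.linalg.lstsq(A,P[:,2],rcond=None)[0].round(3))
    for r in optics.place_of(n,"flange_hole_a")[:4]: print(round(r["conf"],2),onplane(n,r["at"],207)[0].round(1))
```

```text
[534.42257967 -24.44796306 226.75388033] [1.79983727e+02 9.73795259e-02 1.71998777e+02] 13.5 [ 0.21206126 -0.46049424 -3.24963309] [ 0.00817302 -0.01170493  0.01387802]
side 933 213.1 [534.4 -23.8] [ 93.1 118.7] 83.4 plane [ 0.00000e+00 -7.00000e-03  2.13175e+02]
0.87 [481.2 -40.8 207. ]
0.75 [590.4   3.6 207. ]
top 151 213.3 [506.2 -21.4] [86.3 51.2] 82.0 plane [ 4.20000e-02 -0.00000e+00  2.14959e+02]
0.49 [482.7 -41.  207. ]
```

View pics/s5.png

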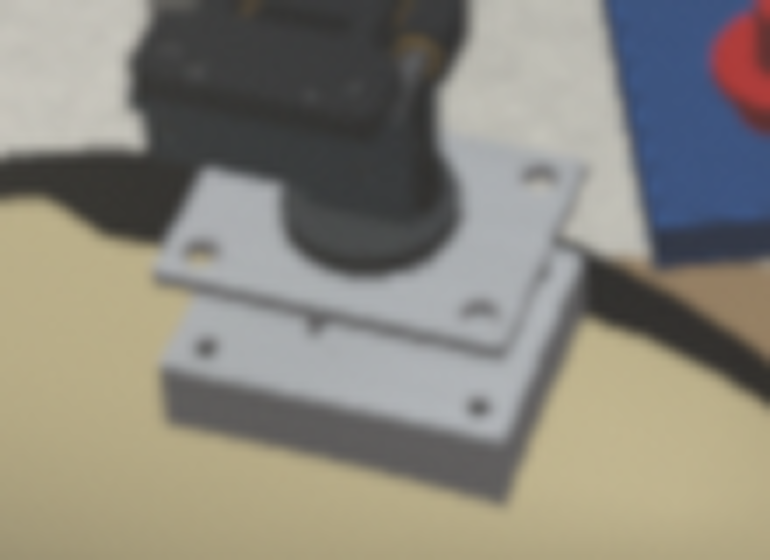

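View pics/t5.png

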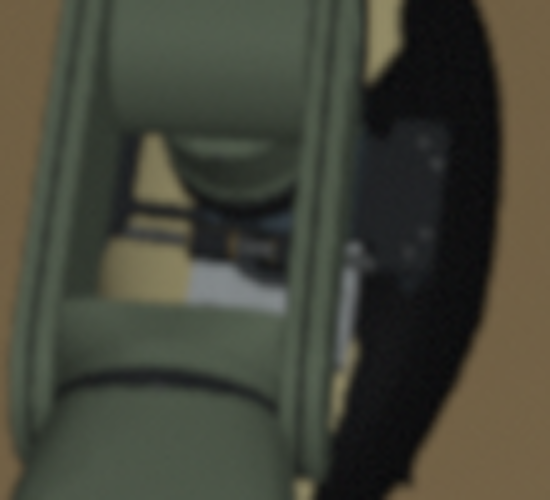

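Both views show the flange level above the seat, with clearance all round. I'll refine the relative offset by fitting the edges in the side camera, both for the bare seat (side2) and the held plate.

```bash
cat > edge.py <<'E'
from h import *
from scipy.optimize import least_squares
from scipy.ndimage import map_coordinates
def proj(n,X):
    c=optics.camera_info(n)
    return cv2.projectPoints(np.asarray(X,float),cv2.Rodrigues(np.array(c["R"]))[0],np.array(c["t"],float).ravel(),np.array(c["camera_matrix"],float),np.array([c["k1"],0,0,0.]))[0].reshape(-1,2)
def fit(n,img,z,p0,edges,span=3.0):
    g=cv2.GaussianBlur(img.astype(np.float32),(0,0),.7)
    s=np.linspace(-.85,.85,40); E={'y+':(58*s,43+0*s,(0,1)),'y-':(58*s,-43+0*s,(0,-1)),'x+':(58+0*s,43*s,(1,0)),'x-':(-58+0*s,43*s,(-1,0))}
    p=np.array(p0,float); off=np.linspace(-span*2.2,span*2.2,61) # mm
    for it in range(6):
        a=np.radians(p[2]);R=np.array([[np.cos(a),-np.sin(a)],[np.sin(a),np.cos(a)]]);L=[];N=[];D=[]
        for e in edges:
            x,y,nv=E[e];B=np.c_[x,y]
            for b in B:
                Q=(b+off[:,None]*np.array(nv))@R.T+p[:2]; uv=proj(n,np.c_[Q,np.full(61,z)])
                pr=np.stack([map_coordinates(g[...,k],[uv[:,1],uv[:,0]],order=1) for k in range(3)],1)
                gr=np.abs(np.gradient(pr,axis=0)).sum(1)
                i=gr.argmax(); w=slice(max(0,i-6),i+7); D.append((gr[w]*off[w]).sum()/gr[w].sum()); L.append(b);N.append(nv)
        L,N,D=map(np.array,(L,N,D))
        # dx,dy,dyaw local
        J=np.c_[N,N[:,1]*L[:,0]-N[:,0]*L[:,1]]
        sol=least_squares(lambda q:J@q-D,np.zeros(3),loss="soft_l1",f_scale=.5).x
        p=p+np.r_[R@sol[:2],np.degrees(sol[2])]
    r=J@sol-D; k=len(s); return p,[round(float(np.median(r[i*k:i*k+k])),2) for i in range(len(edges))],np.abs(r).mean()
E
python3 - <<'E'
from edge import *
S=cv2.imread("pics/side2.png");F=cv2.imread("pics/s5full.png");T=cv2.imread("pics/top3.png")
for e in (['y+','x+','x-'],['y+','x+','x-','y-']):
    print("seat side",fit("side",S,172,(535,-24,-8),e))
    print("flange side",fit("side",F,213.95,(534.4,-24,-8),e))
T=cv2.imread("pics/top1.png"); print("seat top",fit("top",T,172,(534.5,-24.5,-8),['y+','y-','x+','x-']))
E
```

```text
seat side (array([536.53967101, -21.82088443,  -7.57162836]), [-0.01, -0.19, -0.03], np.float64(0.736857273245491))
flange side (array([534.82576061, -23.84519527,  -9.36516663]), [0.06, -0.76, -2.85], np.float64(2.143637877746789))
seat side (array([536.49806935, -22.28377492,  -7.61291084]), [-0.45, -0.17, -0.17, -0.55], np.float64(0.8761964497051565))Traceback (most recent call last):
  File "<stdin>", line 5, in <module>
  File "edge.py", line 16, in fit
    Q=(b+off[:,None]*np.array(nv))@R.T+p[:2]; uv=proj(n,np.c_[Q,np.full(61,z)])
                                                 ~~~~^^^^^^^^^^^^^^^^^^^^^^^^^^
  File "edge.py", line 5, in proj
    c=optics.camera_info(n)
ValueError: time passes only in moves, steps and waits
```

```bash
sed -i 's/^def proj/CI={n:optics.camera_info(n) for n in ("side","top")}\ndef proj/; s/    c=optics.camera_info(n)$/    c=CI[n]/' edge.py
python3 - <<'E'
from edge import *
S=cv2.imread("pics/side2.png");F=cv2.imread("pics/s5full.png")
for sp in (1.2,1.8):
  for e in (['y+','x+'],['y+','x-'],['y+','x+','x-']):
    for nm,I,z,p in(("seat",S,172,(536,-22.5,-7.8)),("flange",F,213.95,(536,-22.5,-7.8)),("flange'",F,213.95,(535,-23.8,-8))):
        q,r,m=fit("side",I,z,p,e,sp); print(sp,e,nm,q.round(2),r,round(m,2))
# rectified overlays
rows=[]
for I,z in((S,172),(F,213.95)):
    y,x=np.mgrid[0:280,0:340]; lx=(170-x)/2.5; ly=(y-140)/2.5; a=np.radians(-7.8)
    X=np.stack([536+lx*np.cos(a)-ly*np.sin(a),-22.3+lx*np.sin(a)+ly*np.cos(a),np.full(x.shape,z)],-1).reshape(-1,3)
    uv=proj("side",X).reshape(280,340,2).astype(np.float32); im=cv2.remap(I,uv[...,0],uv[...,1],cv2.INTER_CUBIC)
    cv2.rectangle(im,(170-145,140-108),(170+145,140+108),(0,255,0),1)
    for sx in(-1,1):
        for sy in(-1,1): cv2.circle(im,(170+sx*115,140+int(sy*77.5)),int(3.5*2.5) if z<200 else 14,(0,0,255),1)
    rows.append(im)
cv2.imwrite("pics/r6.png",np.hstack(rows))
E
```

```text
1.2 ['y+', 'x+'] seat [536.77 -21.83  -7.46] [-0.0, 0.03] 0.55
1.2 ['y+', 'x+'] flange [535.82 -24.52  -7.98] [0.04, 0.12] 0.71
1.2 ['y+', 'x+'] flange' [535.84 -24.52  -7.97] [0.08, 0.13] 0.71
1.2 ['y+', 'x-'] seat [536.41 -21.78  -8.01] [-0.01, 0.02] 0.56
1.2 ['y+', 'x-'] flange [531.75 -24.1   -8.12] [0.02, -0.07] 0.66
1.2 ['y+', 'x-'] flange' [531.74 -24.09  -8.11] [0.02, -0.03] 0.62
1.2 ['y+', 'x+', 'x-'] seat [536.64 -21.83  -7.78] [0.04, -0.17, -0.16] 0.57
1.2 ['y+', 'x+', 'x-'] flange [535.34 -24.43  -8.67] [0.01, -0.3, -0.73] 1.14
1.2 ['y+', 'x+', 'x-'] flange' [535.34 -24.43  -8.67] [0.01, -0.29, -0.74] 1.14
1.8 ['y+', 'x+'] seat [536.78 -21.86  -7.45] [0.0, 0.01] 0.49
1.8 ['y+', 'x+'] flange [535.8  -24.51  -8.01] [0.07, 0.13] 0.77
1.8 ['y+', 'x+'] flange' [535.81 -24.52  -8.  ] [0.07, 0.13] 0.77
1.8 ['y+', 'x-'] seat [536.4  -21.79  -8.  ] [-0.04, 0.07] 0.52
1.8 ['y+', 'x-'] flange [531.91 -24.06  -8.04] [0.03, -0.1] 0.8
1.8 ['y+', 'x-'] flange' [531.89 -24.07  -8.03] [0.02, -0.09] 0.8
1.8 ['y+', 'x+', 'x-'] seat [536.64 -21.84  -7.77] [0.01, -0.14, -0.11] 0.52
1.8 ['y+', 'x+', 'x-'] flange [534.47 -24.34  -8.44] [-0.01, -1.1, -2.67] 1.55
1.8 ['y+', 'x+', 'x-'] flange' [534.38 -24.35  -8.48] [-0.01, -1.15, -2.56] 1.54
```

View pics/r6.png

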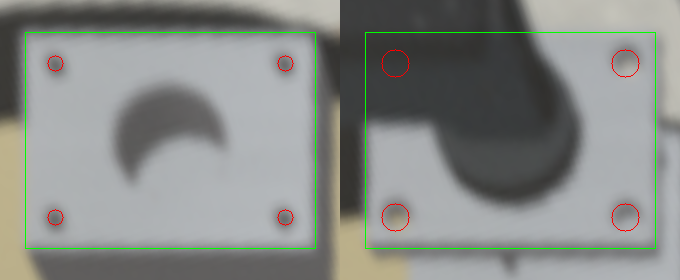

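Left, the seat holes sit inside the model circles. Right, the flange looks about 1–2 px right and up of its model. I'll zoom in to quantify that.

Run:
```python
from edge import *
S=cv2.imread("pics/side2.png");F=cv2.imread("pics/s5full.png")
a=np.radians(-7.8);s=7;rows=[]
def rect(I,z,cx,cy,h=14):
    n=2*h*s; y,x=np.mgrid[0:n,0:n]; lx=cx+(n/2-x)/s; ly=cy+(y-n/2)/s
    X=np.stack([536+lx*np.cos(a)-ly*np.sin(a),-22.3+lx*np.sin(a)+ly*np.cos(a),np.full(x.shape,z)],-1).reshape(-1,3)
    uv=proj("side",X).reshape(n,n,2).astype(np.float32); return cv2.remap(I,uv[...,0],uv[...,1],cv2.INTER_CUBIC)
for I,z,r in((S,172,3.5),(F,213.95,5.5),(F,207.95,5.5)):
    l=[]
    for cx,cy in((46,31),(-46,31),(-46,-31)):
        im=rect(I,z,cx,cy); im=cv2.convertScaleAbs(im,alpha=1.4,beta=-70); c=14*s
        g=cv2.cvtColor(im,cv2.COLOR_BGR2GRAY).astype(float)
        if z==172:
            k=np.clip(np.percentile(g,60)-20-g,0,None); yy,xx=np.mgrid[0:28*s,0:28*s]; k*=np.hypot(yy-c,xx-c)<6*s
            print("seat hole off mm x,y",round(-((k*xx).sum()/k.sum()-c)/s,2),round(((k*yy).sum()/k.sum()-c)/s,2))
        cv2.circle(im,(c,c),int(r*s),(0,0,255),1)
        ex,ey=c-int(np.sign(cx)*12*s),c+int(np.sign(cy)*12*s); cv2.line(im,(ex,0),(ex,28*s),(0,255,0),1);cv2.line(im,(0,ey),(28*s,ey),(0,255,0),1)
        l.append(im)
    rows.append(np.hstack(l))
cv2.imwrite("pics/r7.png",np.vstack(rows)); print(np.vstack(rows).shape)
```

```text
seat hole off mm x,y 0.24 0.76
seat hole off mm x,y 0.55 0.42
seat hole off mm x,y 0.42 0.61
(588, 588, 3)
```

View pics/r7.png

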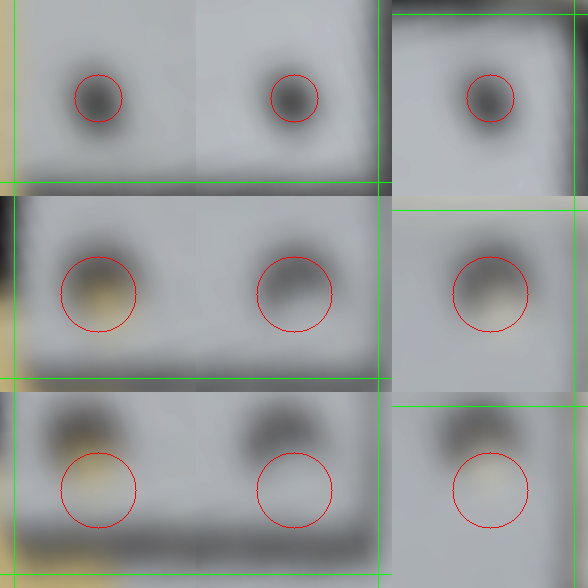

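In seat axes the plate needs roughly +0.9 mm in x and +2 mm in y. I'll correct that, descend to hover and re-check.

Call:
{"name": "send_rows", "arguments": {
  "targets": [
    [[0, 0, 0, 0.0053, 0.0088, 0, 1], [0, 0, 0, 0, 0, -0.035, 1], [0, 0, 0, 0, 0, -0.035, 1], [0, 0, 0, 0, 0, -0.025, 1], [0, 0, 0, 0, 0, -0.01, 1], [0, 0, 0, 0, 0, 0, 1], [0, 0, 0, 0, 0, 0, 1], [0, 0, 0, 0, 0, 0, 1], [0, 0, 0, 0, 0, 0, 1]]
  ]
}}

```text
time_s: 14.5
ee_pos: [535.2, -22.9, 205.1]
ee_rot: [180.0, 0.0, 172.0]
force: [0.7, -0.8, -3.8]
gripper_width: 13.7
gripper_force: 50.0
```

Run:
```python
from edge import *
p,d=grab("side"); pt,dt=grab("top")
F=p[:,:,::-1].copy(); cv2.imwrite("pics/s8full.png",F); cv2.imwrite("pics/t8full.png",pt[:,:,::-1])
s=env.state();print(s["ee_pos"],s["ee_rot"],s["time_s"],s["force"])
z=s["ee_pos"][2]-18.8+6
S=cv2.imread("pics/side2.png")
for e in (['y+'],['y+','x+'],['y+','x-']):
    for nm,I,zz in(("seat",S,172),("flange",F,z)): 
        q,r,m=fit("side",I,zz,(536.3,-22,-7.9),e,1.0); print(e,nm,q.round(2),r,round(m,2))
v,u=np.mgrid[0:480,0:640]
for n,D in(("side",d),("top",dt)):
    W=world(n,np.c_[u.ravel(),v.ravel()],D.ravel()).reshape(480,640,3)
    m=(np.hypot(W[...,0]-534,W[...,1]+24)<85)&(W[...,2]>186)&(W[...,2]<199)&(D>0)
    P=W[m]; r=cv2.minAreaRect(P[:,:2].astype(np.float32)); print(n,len(P),np.median(P[:,2]).round(1),np.round(r[0],1),np.round(r[1],1),round(r[2],1))
a=np.radians(-7.8);sc=7;rows=[]
def rect(I,z,cx,cy,h=14):
    n=2*h*sc; y,x=np.mgrid[0:n,0:n]; lx=cx+(n/2-x)/sc; ly=cy+(y-n/2)/sc
    X=np.stack([536.5+lx*np.cos(a)-ly*np.sin(a),-21.8+lx*np.sin(a)+ly*np.cos(a),np.full(x.shape,z)],-1).reshape(-1,3)
    uv=proj("side",X).reshape(n,n,2).astype(np.float32); return cv2.remap(I,uv[...,0],uv[...,1],cv2.INTER_CUBIC)
for I,zz,r in((S,172,3.5),(F,z,5.5)):
    l=[]
    for cx,cy in((46,31),(-46,31),(-46,-31)):
        im=cv2.convertScaleAbs(rect(I,zz,cx,cy),alpha=1.4,beta=-70);c=14*sc
        cv2.circle(im,(c,c),int(r*sc),(0,0,255),1)
        ex,ey=c-int(np.sign(cx)*12*sc),c+int(np.sign(cy)*12*sc); cv2.line(im,(ex,0),(ex,28*sc),(0,255,0),1);cv2.line(im,(0,ey),(28*sc,ey),(0,255,0),1); l.append(im)
    rows.append(np.hstack(l))
cv2.imwrite("pics/r9.png",np.vstack(rows))
```

```text
[535.12647882 -22.94606066 204.98936722] [1.79995603e+02 2.71583932e-02 1.71976827e+02] 14.6 [ 0.66680805  0.71925663 -4.16000705]
['y+'] seat [536.34 -21.74  -7.67] [0.04] 0.64
['y+'] flange [536.15 -23.11  -7.45] [0.06] 0.68
['y+', 'x+'] seat [536.78 -21.82  -7.45] [-0.03, -0.02] 0.56
['y+', 'x+'] flange [536.55 -23.07  -6.84] [-0.06, -0.03] 0.75
['y+', 'x-'] seat [536.41 -21.77  -7.99] [-0.01, 0.02] 0.58
['y+', 'x-'] flange [536.97 -23.3   -8.11] [0.04, -0.01] 0.64
side 911 191.6 [535.4 -23.1] [ 91.4 117.6] 81.1
top 101 192.7 [516.4 -25.6] [88.8 49. ] 71.1
```

View pics/r9.png

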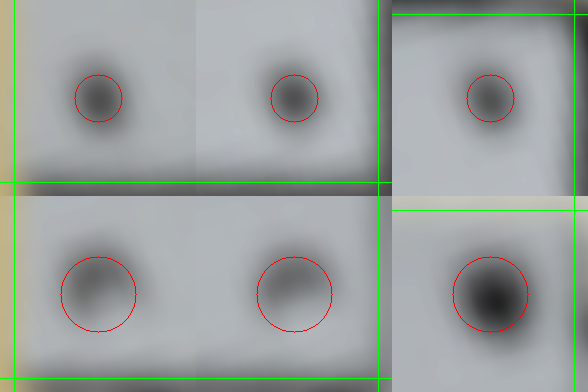

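The hole mouths now sit on their model circles to within about 1 mm. I'll make one small trim and then settle.

Call:
{"name": "send_rows", "arguments": {
  "targets": [
    [[0, 0, 0, 0.001, 0.002, 0.004, 1], [0, 0, 0, 0, 0, 0, 1], [0, 0, 0, 0, 0, 0, 1], [0, 0, 0, 0, 0, 0, 1], [0, 0, 0, 0, 0, 0, 1], [0, 0, 0, 0, 0, 0, 1], [0, 0, 0, 0, 0, 0, 1], [0, 0, 0, 0, 0, 0, 1]]
  ]
}}

```text
time_s: 15.4
ee_pos: [535.2, -22.5, 205.6]
ee_rot: [180.0, 0.0, 172.0]
force: [0.2, 0.3, -4.3]
gripper_width: 13.8
gripper_force: 50.0
```

Run:
```python
from h import *
s=env.state();print(s["ee_pos"],s["ee_rot"],s["force"],s["gripper_width"],abs(s["qvel"]).max())
print(env.job_done())
```

```text
[535.22902381 -22.53791101 205.58137955] [1.79995358e+02 9.30398072e-04 1.71975389e+02] [ 0.2164288   0.2788941  -4.29609652] 13.828491581175056 0.1018069289029048
the job is handed in; nothing more can be done
None
```

I handed the job in at about 15 s: the plug stands in the blue tray, and the flange is held level and steady about 15 mm above the seat, with its holes lined up to within about 1 mm by camera estimate.

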